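Latch the lint extractor's hood and set its fan

TASK

Get the bench lint extractor ready to run: hook the loop of its draw latch over the keeper on the hood and snap the lever down over centre, so that the hood is pulled shut and stays shut, and turn its fan dial to the third click up from the off stop (the long tick), leaving it resting there. Do not knock over or push about the things standing around it.

Things in the scene. Friction and masses are not known exactly. Their poses are not given: they have to be found in the camera images.
- extractor: Grey bench lint extractor, fixed, 260 mm deep (x), 340 wide (y), 158 tall, with a carrying handle on its white hood (bar 228 mm up at x +90). Origin: centre of underside; x front to back, z up. Its front looks to the robot's left. Its front face slopes 28 deg from horizontal, up and back from the front edge (x -130, z 62). Below, u = (cos28, 0, sin28) is up the slope, n = (-sin28, 0, cos28) out of the face.
- lever_pivot (a point): Fixed hinge axis (along the extractor's y) of the draw latch's steel lever, on a bracket 62 mm wide on the face's lower half, 22 mm out of the face, 75 mm from the extractor's middle towards its +y.
- lever_tip (a point): Outer end of the lever: a flat handle 30 mm wide, 5 mm thick, ending 104 mm from lever_pivot; the last 15 mm bend 29 deg away from the face (lever down).
- lever (a joint): Lever angle, rad: 0 = snapped down, lying 22 mm above the face, pointing down the slope; grows as it swings out and over towards the keeper; 1.57 = straight out along n; 2.0 = stop. Starts at 1.6 to 1.85, stays where left (friction 0.05 N m). With the loop hooked, closing takes up to 0.2 N m about lever_pivot until over centre at about 0.35; then it snaps to 0.
- loop_pivot (a point): Hinge axis (along y) of the wire loop on the lever, 22 mm from lever_pivot, turning with the lever (lever down: 21 mm down the slope from lever_pivot and 7.5 mm nearer the face).
- loop_bar (a point): Middle of the loop's cross bar. The loop is a U of 5 mm round steel wire: arms 55 mm apart over their outsides (the lever and the 36 mm keeper pass between them), 80 mm from loop_pivot to the bar. It weighs 40 g, turns easily, and can be pinched across its arms below the bar; swung past upright it falls on to the hood.
- loop (a joint): Angle of the loop on the lever, rad: 0 = snapped shut, 2.775 = leaning on the lever's keeper side (start). The direction from loop_pivot to loop_bar is (0.094 + loop - lever) rad above u, towards n.
- keeper_seat (a point): Where the bar's middle sits when hooked: on the hood, 22 mm out of the face, about 60 mm up the slope from lever_pivot. The keeper is 36 mm wide: a wall 2.5 to 6.5 mm down the slope from this point, 8 mm higher than it; up the slope of the wall a ledge 4.5 mm below this point, 25 mm long. With the lever at 1.6 or more the bar, swung over, drops behind the wall with 4 mm to spare.
- hood (a joint): Tilt of the hood about its rear hinge, rad: a spring holds it up at 0.045 (about 7 mm of gap at the keeper); 0 = pressed hard down. Latched, it stays at about 0.012, pulled by about 20 N.
- dial_grip (a point): On the axis (along n) of the black fan dial, 31 mm out of the face, 85 mm from the extractor's middle towards its -y. Its grip bar is 56 mm long, 14 mm thick, from 11 to 43 mm above the face, over a round skirt 56 mm wide. A white line marks the bar's pointer end. The point's x runs along the bar (pointer end at -x), z out of the face.
- dial (a joint): Dial angle, rad, growing clockwise as seen facing the dial: 0 = off stop (pointer at the long tick), a click every 0.4, third click 1.2, end stop 2.0. It springs into the nearest click; 0.1 to 0.15 N m moves it on. Starts at off or at the first click.
- cone_a: Bystander: a cone of sewing thread, 64 mm wide, 118 mm tall, standing close behind the extractor; origin at the centre of its underside.
- cone_b: Bystander: a second thread cone of the same shape, further behind it; origin at the centre of its underside.
- jar: Bystander: a round amber glass jar with a lid, 70 mm wide, 85 mm tall, in front of the extractor; origin at the centre of its underside.
- bottle: Bystander: a round red bottle, 64 mm wide, 190 mm tall, behind the extractor; origin at the centre of its underside.
- bobbin_box: Bystander: a clear open box with compartments, 90 x 120 x 35 mm, behind the extractor; origin at the centre of its underside.
- pin_dish: Bystander: a steel bowl, 90 mm wide, 30 mm tall, in front of the extractor; origin at the centre of its underside.
- tape_case: Bystander: a grey tape-measure case, 70 x 28 x 62 mm tall, in front of the extractor; origin at the centre of its underside.
- brush: Bystander: a brush, 190 mm long, lying across, farthest in front of the extractor.

How it is judged:
At the end, for the whole second after the job is handed in: The lever lies snapped down (within 0.12 rad of 0), the loop's bar is on the keeper (within 8 mm of keeper_seat), the latch holds the hood shut (hood under 0.022 rad), and the dial rests at the third click (1.2 rad within 0.12) (value of joint lever below 0.12 rad and value of joint hood below 0.022 rad and distance between loop_bar and keeper_seat below 0.008 m and value of joint dial between 1.08 and 1.32 rad); the robot touches nothing.
It fails at once if a bystander is knocked over or pushed more than 40 mm (distance of any of cone_a, cone_b, jar, bottle, bobbin_box, pin_dish, tape_case, brush from where it was at the start of the episode above 0.04 m or angle between any of cone_a, cone_b, jar, bottle, bobbin_box, pin_dish, tape_case's own z axis and vertical above 0.5 rad).
It also fails if it takes over 50 s, if anything falls off the work surface, if the arm or the gripper's body presses on something with over 40 N, if the wrist force passes 120 N, or if a joint passes its speed limit or range.

ROBOT

A 7-joint arm with a two-finger parallel gripper is mounted at the origin on the work surface. World frame = base frame: x ahead of the robot, y to its left, z up, the work surface at z = 0. Lengths are in m, angles in rad, forces in N, time in s.
With the tool pointing down it reaches from about 0.425 to 0.925 m from the base axis. Payload 6.8 kg.
Tool frame: the origin (TCP) lies on the centre line of the jaws, within the pads' length; the fingertips stand 8 mm ahead of it and the grasp point (between the pads) lies 11 mm behind it (r.finger_overhang is the distance from the TCP to the fingertips, in m); x points along the fingers, z is the direction in which the jaws open and shut, and the axes are right-handed (so a half turn about x gives the same grasp; the last joint's range is limited). The gripper opens to 85 mm and grips with 20 to 120 N. Pads are 22 mm wide; open, the fingers measure 114 mm over their backs; the gripper's body (76 mm by 85 mm) begins 54 mm behind the grasp point. The pads swing forward as they close: fully open they stand 13 mm farther back than shut.
Start: joints at [1.02, 0.477, 0.022, 1.555, -0.011, 1.109, -0.083], TCP at [0.289, -0.61, 0.239] pointing down, gripper open.
Joint ranges: [-2.96, 2.96], [-0.34, 2.1], [-1.41, 1.46], [0.24, 2.44], [-1.37, 4.51], [0.17, 1.92], [-2.96, 2.96]. Speed limits (rad/s): [2.39, 2.39, 3.14, 3.14, 3.14, 3.14, 3.14].

INTERFACE

Orientations are given as a rotation vector (axis times angle).
In Python, from bench import r gives the robot as it stands. The module is installed in compiled form; this text tells all that it offers.
- The arm moves only by the tool play_rows, never from a script. Its argument "plan" is a list of rows, each a list of 5 numbers: the opening, from -1 (shut) to 1 (fully open), then the shift along the world's x, y, z in m, then the turn about the world's z in rad. A call has 1 to 10 rows; each row is the pose to reach, as a shift and turn from the pose commanded when the call began; what a row does not reach only later rows make up. A row lasts 1/10 s, in which the tool goes at most 50 mm and 8.59 degrees, less where a joint would pass 70% of its speed; a pose out of reach is approached as far as the arm can. A call with a gripper value outside its range is refused whole. The fingers move at their own pace and stop on an object; "force" is the grip in N (left out, the last holds). Time passes only in rows, so rows that repeat a pose let the fingers close. It gives the time, the measured TCP pose, the force and the opening at its end, in the units of the state.
- r.get_obs(): the state, without advancing time (a new reading comes with each control period).
- r.grab_frame(name): name is "scene" or "top"; returns a dict with "pixels" (480x640x3 uint8, blue, green, red), "z_map" (480x640 float32, m along the optical axis (not along the pixel's ray), 0 where there is no reading), "vfov" (degrees; the focal length in pixels is half the picture's height over the tangent of half this angle, whatever the lens; pixels are square), "cx", "cy" (the principal point, pixels), "D" ([k1, k2, p1, p2, k3] as OpenCV has them; the pictures are not rectified), "R" (3x3) and "t" (3): a world point X has camera coordinates R X + t. Camera axes: x right, y down, z forward; pixel columns grow to the right and rows downward; lengths in m; the calibration is good to about 2 mm. A picture is of the moment at which its call begins.
- r.hand_in(): hands the job in, once; it reports no verdict.
Trained networks look in a picture, given as the dict that the camera call returned (one of the last four; its "shot" number tells which), for a name from the list of things; names that differ only in an ending like _2 or _b are one class to them, and where a whole thing is asked for, a point or a joint stands for the part that bears it (a point fixed in the world has none). Each returns a list of dicts, best first, with "conf" (0 to 1); they miss things now and then, are a little off and sometimes report something else, mostly with a low value. They report only what shows in the picture. A call takes as long as a camera call.
- r.outline_of(picture, label): "mask" (480x640 bool, what is visible of it) and "bbox" ([left, top, right, bottom] as shares, 0 to 1, of the picture: columns of its width, rows of its height, round what is visible of it).
- r.pinpoint(picture, label): "position" ([column, row] as shares, 0 to 1, of the picture: columns of its width, rows of its height: a listed point, or the origin of a listed thing).
The state is a dict: "clock": time; "joints": joint angles; "qvel": joint speeds; "tau": joint torques, N m; "tcp_pos": TCP position; "orientation": TCP orientation; "contact_force": force on the tool from outside, world axes, zero at the start; "moment": the same for the moment, N m; "grip_width": finger opening in m.
Only numpy, scipy, OpenCV 4.12 (cv2) and the standard library are available. Lean on these libraries where they do the work, as an engineer would, in place of code of your own. Each camera call takes 0.05 s, during which the arm holds its last target.

## Working session

There is one attempt and no reset: what is moved stays moved. The work goes in short steps, Python scripts to look and compute and a tool call to move; the robot and the scene stay as the last step left them, time stands still between calls to the robot, and variables do not carry over. Pictures are saved under pics/ and viewed, and the job is handed in when it is done.

Besides the shell and the picture viewer there is one more tool, called after "Emit:" as name(argument=value, ...), one argument or row to a line, values as JSON. play_rows: Moves the arm, as the interface text tells. Its arguments: {"type":"object","properties":{"plan":{"type":"array","items":{"type":"array","items":{"type":"number"}}},"force":{"type":"number"}},"required":["plan"]}

```bash
mkdir -p pics; ls
python3 - <<'E'
from bench import r
import cv2,numpy as np
o=r.get_obs()
for k,v in o.items(): print(k,np.round(v,3))
for n in ("scene","top"):
    f=r.grab_frame(n); cv2.imwrite(f"pics/{n}0.png",f["pixels"])
    print(n,f["vfov"],f["cx"],f["cy"],f["D"],np.round(f["R"],3).tolist(),np.round(f["t"],3))
    for l in ["extractor","lever_pivot","lever_tip","loop_pivot","loop_bar","keeper_seat","dial_grip","jar","bottle","pin_dish","tape_case","cone_a","bobbin_box","brush"]:
        print(l,[(np.round(np.array(d["position"])*[640,480],1).tolist(),round(d["conf"],2)) for d in r.pinpoint(f,l)][:3])
print(r.finger_overhang)
E
```

```text
pics
clock 0.0
joints [ 1.02   0.478  0.022  1.556 -0.011  1.109 -0.083]
qvel [-0.    -0.     0.    -0.001 -0.001  0.     0.001]
tau [-1.0000e-03 -5.9645e+01  1.6070e+00 -2.8119e+01  1.2000e-02  9.0000e-03
  0.0000e+00]
tcp_pos [ 0.289 -0.609  0.238]
orientation [ 0.878  1.388 -0.877]
contact_force [ 0.143 -0.476  0.668]
moment [ 0.013  0.009 -0.001]
grip_width 0.086
scene 57.505088856358995 320.1774329708211 242.7313504537084 [-0.08511747  0.          0.          0.          0.        ] [[-0.093, 0.996, 0.012], [0.845, 0.085, -0.529], [-0.527, -0.039, -0.849]] [-0.007 -0.45   1.476]
extractor [([282.0, 246.7], 0.78)]
lever_pivot [([289.4, 244.4], 0.77)]
lever_tip [([301.7, 220.3], 0.77)]
loop_pivot [([293.5, 240.2], 0.81)]
loop_bar [([294.8, 221.8], 0.68)]
keeper_seat [([267.0, 229.1], 0.84)]
dial_grip [([318.6, 194.6], 0.88), ([301.9, 222.6], 0.31)]
jar [([363.7, 307.0], 0.76), ([320.9, 194.1], 0.59)]
bottle [([290.1, 244.0], 0.7), ([227.6, 211.2], 0.63)]
pin_dish [([374.3, 235.2], 0.83)]
tape_case [([366.7, 274.1], 0.85), ([227.5, 212.2], 0.41)]
cone_a [([201.4, 265.7], 0.91), ([2
[... 275 characters left out ...]
.193], [0.193, -0.024, -0.981]] [0.034 0.602 1.134]
extractor [([346.2, 270.0], 0.68)]
lever_pivot [([338.1, 226.0], 0.75), ([334.4, 212.6], 0.5)]
lever_tip [([324.3, 213.9], 0.65)]
loop_pivot [([334.7, 224.4], 0.61)]
loop_bar [([337.5, 216.8], 0.62)]
keeper_seat [([360.5, 226.1], 0.81), ([465.5, 263.4], 0.48)]
dial_grip [([315.8, 293.9], 0.77)]
jar [([264.5, 209.6], 0.95), ([419.0, 305.4], 0.64), ([459.5, 305.9], 0.58)]
bottle [([420.1, 308.0], 0.82), ([327.8, 224.1], 0.19)]
pin_dish [([252.4, 291.7], 0.62)]
tape_case [([255.5, 249.0], 0.95)]
cone_a [([460.8, 304.2], 0.75), ([434.8, 232.4], 0.7), ([248.7, 292.7], 0.7)]
bobbin_box [([465.8, 265.0], 0.85)]
brush [([205.5, 241.7], 0.76)]
0.008
```

View pics/scene0.png

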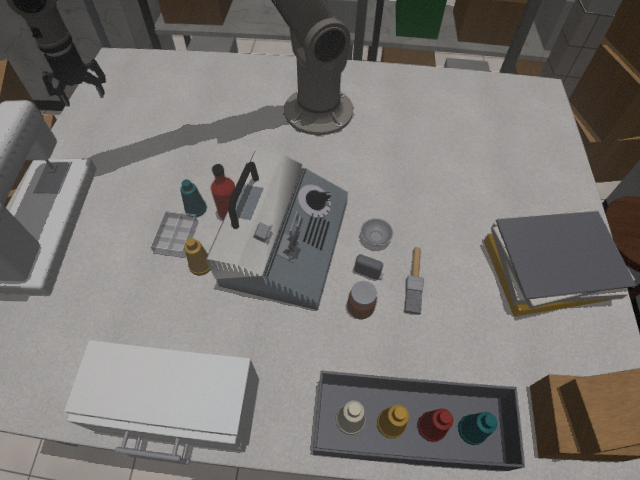

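View pics/top0.png

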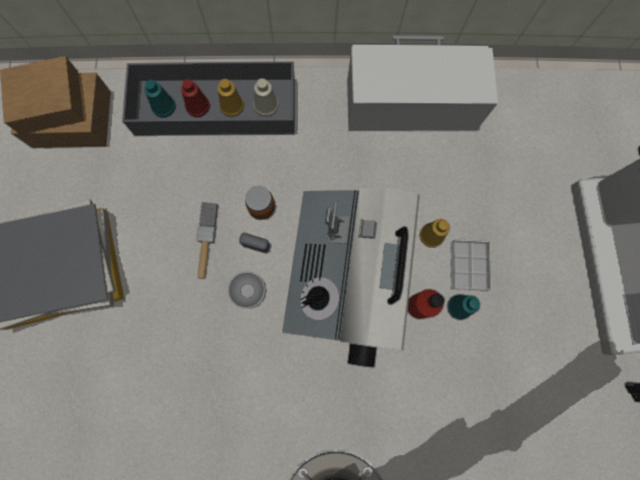

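```bash
cat > h.py <<'E'
from bench import r
import cv2,numpy as np
from scipy.spatial.transform import Rotation as Ro
from scipy.optimize import least_squares
def K(f):
    fl=240/np.tan(np.radians(f["vfov"]/2)); return np.array([[fl,0,f["cx"]],[0,fl,f["cy"]],[0,0,1]])
def dep(f,px,z):
    px=np.asarray(px,float).reshape(-1,1,2); z=np.asarray(z,float).reshape(-1,1)
    n=cv2.undistortPoints(px,K(f),np.array(f["D"]))[:,0]
    c=np.c_[n,np.ones(len(n))]*z
    return (c-np.asarray(f["t"]))@np.asarray(f["R"])
def proj(f,X):
    R=np.asarray(f["R"],float)
    return cv2.projectPoints(np.asarray(X,float).reshape(-1,1,3),cv2.Rodrigues(R)[0],np.asarray(f["t"],float),K(f),np.array(f["D"]))[0][:,0]
def tri(fs,pxs):
    A=[];b=[]
    for f,p in zip(fs,pxs):
        n=cv2.undistortPoints(np.array(p,float).reshape(1,1,2),K(f),np.array(f["D"]))[0,0]
        d=np.asarray(f["R"]).T@np.array([n[0],n[1],1]); d/=np.linalg.norm(d)
        c=-np.asarray(f["R"]).T@np.asarray(f["t"]); P=np.eye(3)-np.outer(d,d)
        A.append(P);b.append(P@c)
    A=np.vstack(A);b=np.hstack(b);x,*_=np.linalg.lstsq(A,b,rcond=None);return x,np.linalg.norm(A@x-b)
def cloud(f,box):
    x0,y0,x1,y1=box
    u,v=np.meshgrid(np.arange(x0,x1),np.arange(y0,y1)); z=f["z_map"][y0:y1,x0:x1]
    m=z>0
    return dep(f,np.c_[u[m],v[m]],z[m])
def crop(f,box,name,s):
    x0,y0,x1,y1=box
    cv2.imwrite(name,cv2.resize(f["pixels"][y0:y1,x0:x1],None,fx=s,fy=s,interpolation=cv2.INTER_CUBIC))
E
python3 - <<'E'
from h import *
fs={n:r.grab_frame(n) for n in("scene","top")}
S,T=fs["scene"],fs["top"]
crop(T,(280,180,440,350),"pics/t1.png",3.5); crop(S,(210,140,370,310),"pics/s1.png",3.5)
for l in ["lever_pivot","lever_tip","loop_pivot","loop_bar","keeper_seat","dial_grip","extractor"]:
    p=[np.array(r.pinpoint(f,l)[0]["position"])*[640,480] for f in (S,T)]
    x,e=tri((S,T),p); print(l,np.round(x,4),round(e,4))
# slope plane fit
for f,n in((S,'S'),(T,'T')):
    m=r.outline_of(f,"extractor")[0]["mask"]&(f["z_map"]>0)
    v,u=np.nonzero(m); P=dep(f,np.c_[u,v],f["z_map"][v,u]); np.save(f"c{n}.npy",P)
    print(n,len(P),np.percentile(P,[1,50,99],axis=0).round(3).tolist())
    ok=P[(P[:,2]<.13)&(P[:,2]>.06)]; best=None
    rng=np.random.default_rng(0)
    for _ in range(600):
        q=ok[rng.choice(len(ok),3,False)]; nn=np.cross(q[1]-q[0],q[2]-q[0]); nn/=np.linalg.norm(nn)+1e-12
        c=np.abs((ok-q[0])@nn)<.003
        if best is None or c.sum()>best.sum(): best=c
    q=ok[best]; c=q.mean(0); nn=np.linalg.svd(q-c)[2][2]; nn*=np.sign(nn[2])
    print(n,best.sum(),nn.round(4),"tilt",np.degrees(np.arccos(nn[2])),"u-az",np.degrees(np.arctan2(-nn[1],-nn[0])),"d",nn@c)
E
```

```text
lever_pivot [0.6466 0.0847 0.0975] 0.1316
lever_tip [0.6193 0.0197 0.2375] 0.006
loop_pivot [ 0.5613 -0.1342  0.1621] 0.2121
loop_bar [0.6217 0.0046 0.2294] 0.0067
keeper_seat [ 0.6125 -0.0658  0.1709] 0.0031Traceback (most recent call last):
  File "<stdin>", line 6, in <module>
IndexError: list index out of range
```

View pics/t1.png

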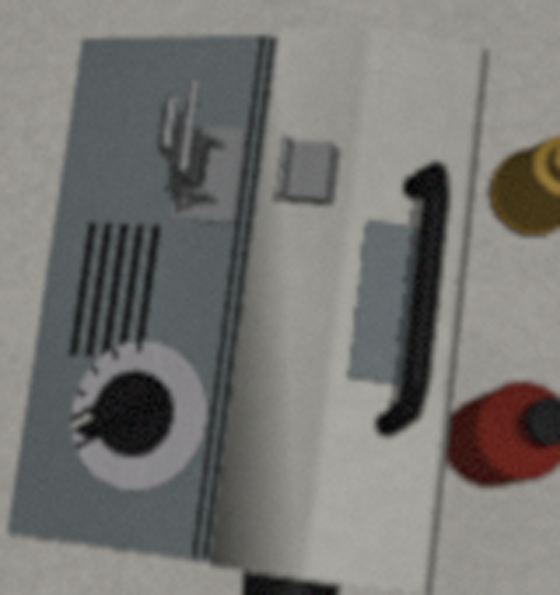

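View pics/s1.png

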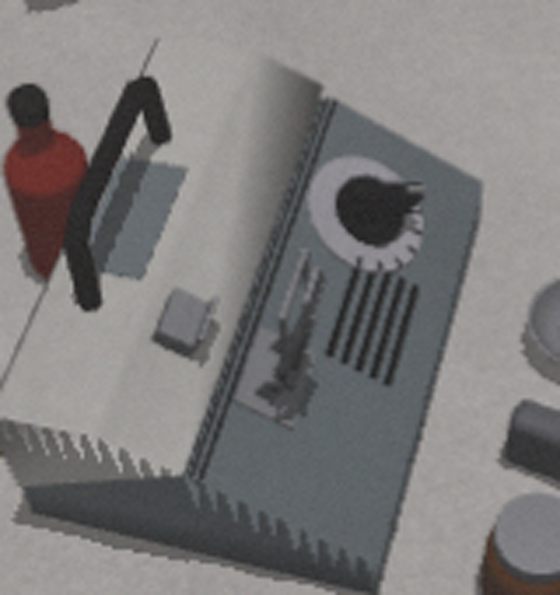

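Run:
```python
from h import *
import pickle
fs={n:r.grab_frame(n) for n in("scene","top")}
S,T=fs["scene"],fs["top"]
pickle.dump(fs,open("f1.pkl","wb"))
for l in ["lever_pivot","lever_tip","loop_pivot","loop_bar","keeper_seat","dial_grip"]:
    c=[[np.array(d["position"])*[640,480] for d in r.pinpoint(f,l)[:2]] for f in (S,T)]
    for a in c[0]:
        for b in c[1]:
            x,e=tri((S,T),(a,b)); print(l,a.round(1),b.round(1),np.round(x,4),round(e,4))
for f,n in((S,'S'),(T,'T')):
    o=r.outline_of(f,"extractor")
    if not o: print("none",n); continue
    m=o[0]["mask"]&(f["z_map"]>0)
    v,u=np.nonzero(m); P=dep(f,np.c_[u,v],f["z_map"][v,u]); np.save(f"c{n}.npy",P)
    print(n,len(P),np.percentile(P,[1,50,99],axis=0).round(3).tolist())
    ok=P[(P[:,2]<.13)&(P[:,2]>.06)]; best=None
    rng=np.random.default_rng(0)
    for _ in range(600):
        q=ok[rng.choice(len(ok),3,False)]; nn=np.cross(q[1]-q[0],q[2]-q[0]); nn/=np.linalg.norm(nn)+1e-12
        c=np.abs((ok-q[0])@nn)<.003
        if best is None or c.sum()>best.sum(): best=c
    q=ok[best]; c=q.mean(0); nn=np.linalg.svd(q-c)[2][2]; nn*=np.sign(nn[2])
    print(n,best.sum(),nn.round(4),"tilt",np.degrees(np.arccos(nn[2])),"u-az",np.degrees(np.arctan2(-nn[1],-nn[0])),"d",nn@c)
print(r.get_obs()["clock"])
```

```text
lever_pivot [292.6 244.2] [336.  227.2] [ 0.6197 -0.0045  0.1324] 0.0035
lever_tip [302.7 217.7] [325.2 212.8] [0.623  0.023  0.2498] 0.003
loop_pivot [298.1 237.4] [331.  222.1] [0.6227 0.0092 0.1691] 0.0049
keeper_seat [265.1 229.1] [360.1 227.5] [ 0.6101 -0.0611  0.1732] 0.0063
S 15193 [[0.371, -0.181, 0.019], [0.594, -0.043, 0.127], [0.722, 0.105, 0.236]]
S 4771 [0.0739 0.4673 0.881 ] tilt 28.233409414094726 u-az -98.98819052115175 d 0.14034151470329287
T 18866 [[0.329, -0.177, 0.059], [0.525, -0.046, 0.139], [0.712, 0.103, 0.237]]
T 5877 [0.0741 0.4696 0.8798] tilt 28.38576067663458 u-az -98.96262552416553 d 0.13887839992511683
2.95
```

Run:
```python
from h import *
import pickle
a=np.radians(-98.97); xl=np.array([np.cos(a),np.sin(a),0]); yl=np.array([-np.sin(a),np.cos(a),0])
for n in "ST":
    P=np.load(f"c{n}.npy"); X=P@xl; Y=P@yl; Z=P[:,2]
    m=(Z>.05)&(Z<.24)
    # extents
    s=m&(Z>.08)&(Z<.12)
    print(n,"Y ext on slope",np.percentile(Y[s],[0.5,1,3,50,97,99,99.5]).round(4),"X",np.percentile(X[m],[.5,1,2,98,99,99.5]).round(4))
    for z0 in (.065,.08,.1,.12,.14,.155):
        s=abs(Z-z0)<.005; print(z0,s.sum(),np.percentile(Y[s],[1,5,95,99]).round(4),"X",np.percentile(X[s],[2,50,98]).round(4))
```

```text
S Y ext on slope [0.3713 0.3738 0.3824 0.5994 0.7116 0.7125 0.7128] X [-0.18   -0.1786 -0.1756  0.072   0.0767  0.0798]
0.065 862 [0.3734 0.3941 0.7089 0.7118] X [-0.1805 -0.1714  0.0467]
0.08 1012 [0.3723 0.3925 0.709  0.7123] X [-0.1596 -0.1462  0.0506]
0.1 896 [0.3743 0.3927 0.7109 0.7123] X [-0.1272 -0.1096  0.059 ]
0.12 1212 [0.3729 0.3924 0.7111 0.7124] X [-0.1096 -0.0709  0.0549]
0.14 1165 [0.3703 0.3902 0.7116 0.7124] X [-0.1225 -0.0399  0.0582]
0.155 2419 [0.3706 0.3843 0.7063 0.7122] X [-0.0263  0.0134  0.0797]
T Y ext on slope [0.3261 0.3321 0.3598 0.5254 0.6986 0.7056 0.7067] X [-0.1771 -0.1756 -0.1724  0.079   0.0824  0.0841]
0.065 1012 [0.3265 0.3464 0.6897 0.7047] X [-0.1782 -0.1696  0.0386]
0.08 1407 [0.3217 0.3289 0.6862 0.7035] X [-0.157  -0.1417  0.0278]
0.1 877 [0.3703 0.379  0.6946 0.706 ] X [-0.1258 -0.109  -0.094 ]
0.12 1647 [0.3708 0.3874 0.6865 0.7055] X [-0.1057 -0.071  -0.0489]
0.14 1451 [0.3693 0.3821 0.6925 0.709 ] X [-0.1234 -0.0387 -0.0241]
0.155 4251 [0.3692 0.3804 0.6959 0.7094] X [-0.0203  0.0298  0.083 ]
```

```bash
cat >> h.py <<'E'
_a=np.radians(-98.97)
XL=np.array([np.cos(_a),np.sin(_a),0]);YL=np.array([-np.sin(_a),np.cos(_a),0]);ZL=np.array([0,0,1.])
O=-0.0507*XL+0.541*YL
c28,s28=np.cos(np.radians(28)),np.sin(np.radians(28))
U=c28*XL+s28*ZL; N=-s28*XL+c28*ZL
EDGE=O-.13*XL+.062*ZL
def loc(P): # s along slope from front edge, y, n
    d=np.asarray(P)-EDGE; return np.stack([d@U,d@YL,d@N],-1)
def wor(s,y,n): return EDGE+s*U+y*YL+n*N
E
python3 - <<'E'
from h import *
import pickle
print(O.round(4),U.round(4),N.round(4))
for n,p in dict(lp=(.6197,-.0045,.1324),tip=(.623,.023,.2498),tip0=(.6193,.0197,.2375),lpv=(.6227,.0092,.1691),bar=(.6217,.0046,.2294),keep=(.6101,-.0611,.1732),keep0=(.6125,-.0658,.1709)).items(): print(n,loc(p).round(4))
fs=pickle.load(open("f1.pkl","rb"))
for n,f in fs.items():
    box=(280,180,440,350) if n=="top" else (210,140,370,310)
    L=loc(cloud(f,box))
    s=(abs(L[:,1]+.085)<.045)&(L[:,0]<.13)&(L[:,0]>0)
    q=s&(L[:,2]>.036)&(L[:,2]<.06); print(n,"dial top",q.sum(),L[q].mean(0).round(4), np.percentile(L[q],[5,95],axis=0).round(4).tolist())
    q=s&(L[:,2]>.007)&(L[:,2]<.06); print(n,"dial all",q.sum(),np.percentile(L[q],[3,50,97],axis=0).round(4).tolist())
    q=(abs(L[:,1]-.075)<.04)&(L[:,2]>.01)&(L[:,0]<.12); 
    print(n,"latch",q.sum(),L[q&(L[:,2]>.04)].round(3).tolist()[:40])
    q=(abs(L[:,1]-.075)<.03)&(L[:,0]>.11)&(L[:,0]<.165); 
    print(n,"keeper",q.sum(),[ (round(float(a),3),L[q&(abs(L[:,0]-a)<.0015)][:,2].max().round(4)) for a in np.arange(.11,.165,.003) if (q&(abs(L[:,0]-a)<.0015)).any()])
    crop(f,(312,180,372,240) if n=="top" else (255,200,325,260),f"pics/latch_{n}.png",10)
E
```

```text
[ 0.5423 -0.0343  0.    ] [-0.1377 -0.8721  0.4695] [0.0732 0.4637 0.8829]
lp [0.1112 0.0718 0.0206]
tip [0.1419 0.0708 0.1373]
tip0 [0.1395 0.0677 0.1246]
lpv [0.1161 0.0727 0.0596]
bar [0.1485 0.0724 0.1106]
keep [0.1811 0.0712 0.0297]
keep0 [0.1837 0.0743 0.0256]
scene dial top 111 [ 0.0868 -0.0851  0.0418] [[0.0657, -0.0999, 0.0371], [0.1081, -0.0702, 0.045]]
scene dial all 371 [[0.0615, -0.1089, 0.0073], [0.0868, -0.0797, 0.0173], [0.1119, -0.0603, 0.0447]]
scene latch 278 [[0.111, 0.048, 0.046], [0.112, 0.052, 0.047], [0.111, 0.053, 0.049], [0.112, 0.055, 0.046], [0.114, 0.061, 0.051], [0.111, 0.057, 0.046], [0.114, 0.064, 0.051], [0.112, 0.064, 0.053], [0.115, 0.067, 0.051], [0.113, 0.066, 0.051], [0.114, 0.07, 0.051], [0.111, 0.067, 0.048], [0.115, 0.072, 0.049], [0.114, 0.072, 0.051], [0.111, 0.07, 0.05], [0.115, 0.076, 0.051], [0.113, 0.075, 0.051], [0.116, 0.079, 0.05], [0.114, 0.078, 0.05], [0.112, 0.076, 0.05], [0.12, 0.086, 0.056], [0.115, 0.081, 0.049], [0.113, 0.08, 0.05], [0.111, 0.078, 0.049], [0.117, 0.085, 0.05], [0.114, 0.082, 0.048], [0.112, 0.082, 0.048], [0.11
[... 1222 characters left out ...]
[0.113, 0.049, 0.048], [0.116, 0.046, 0.052], [0.12, 0.046, 0.051], [0.112, 0.045, 0.045], [0.116, 0.045, 0.047], [0.118, 0.045, 0.048]]
top keeper 837 [(0.11, np.float64(0.0451)), (0.113, np.float64(0.048)), (0.116, np.float64(0.0521)), (0.119, np.float64(0.0565)), (0.122, np.float64(0.0472)), (0.125, np.float64(0.0749)), (0.128, np.float64(0.0844)), (0.131, np.float64(0.1118)), (0.134, np.float64(0.1171)), (0.137, np.float64(0.1193)), (0.14, np.float64(0.1229)), (0.143, np.float64(0.1261)), (0.146, np.float64(0.1241)), (0.149, np.float64(0.1147)), (0.152, np.float64(0.1173)), (0.155, np.float64(0.1167)), (0.158, np.float64(0.0047)), (0.161, np.float64(0.0062)), (0.164, np.float64(0.0052))]
```

View pics/latch_top.png

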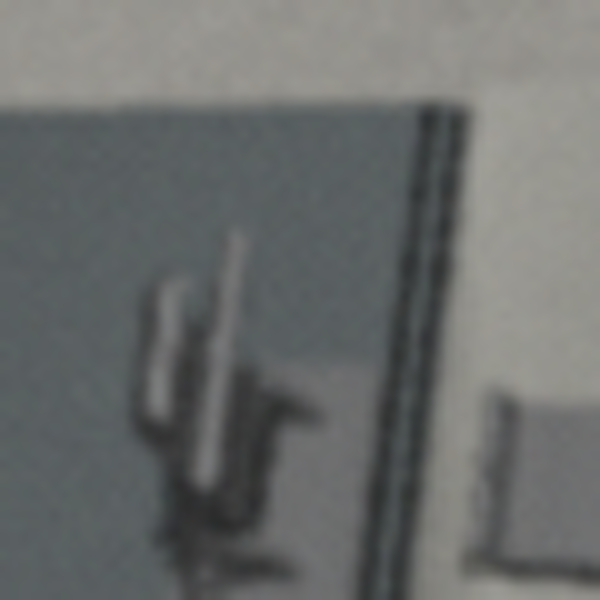

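View pics/latch_scene.png

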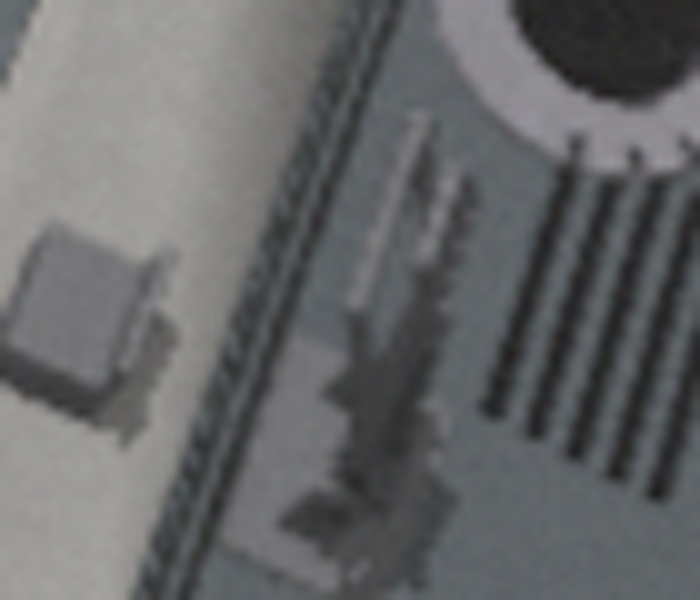

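Run:
```python
from h import *
import pickle
fs=pickle.load(open("f1.pkl","rb"))
for n,f in fs.items():
    box=(280,180,440,350) if n=="top" else (210,140,370,310)
    L=loc(cloud(f,box))
    q=(abs(L[:,1]-.075)<.04)&(L[:,2]>.07)&(L[:,0]<.17)
    P=L[q]; P=P[np.argsort(P[:,2])]; print(n,len(P)); print((P*1000).round(0).astype(int).tolist()[::2])
    q=(abs(L[:,1]-.075)<.015)&(L[:,0]>.16)&(L[:,0]<.23)
    print("keeper",[(int(round(a*1000)),(np.median(L[q&(abs(L[:,0]-a)<.001)][:,2])*1000).round(1)) for a in np.arange(.16,.23,.002) if (q&(abs(L[:,0]-a)<.001)).any()])
    q=(L[:,0]>.165)&(L[:,0]<.225)&(L[:,2]>.018)&(abs(L[:,1]-.075)<.05); print("keeper y",np.percentile(L[q][:,1],[2,50,98]).round(4))
    q=(L[:,2]>.07)&(L[:,0]<.17)&(L[:,0]>.1)&(abs(L[:,1]-.075)<.05); print("lever y",np.percentile(L[q][:,1],[2,50,98]).round(4))
```

```text
scene 198
[[-87, 114, 70], [-79, 107, 70], [-85, 107, 70], [125, 101, 71], [-82, 109, 71], [-87, 107, 72], [127, 86, 72], [-86, 105, 72], [-85, 100, 73], [125, 86, 73], [-80, 108, 73], [-86, 111, 74], [128, 72, 75], [128, 81, 76], [124, 87, 77], [128, 84, 78], [126, 86, 79], [134, 47, 82], [131, 99, 83], [128, 87, 85], [126, 87, 86], [136, 48, 87], [136, 98, 88], [136, 102, 89], [128, 87, 91], [132, 87, 92], [141, 98, 93], [136, 98, 94], [138, 48, 96], [139, 96, 97], [132, 87, 97], [133, 77, 98], [143, 99, 98], [140, 49, 100], [142, 51, 101], [142, 100, 102], [132, 87, 103], [143, 99, 104], [144, 50, 104], [143, 48, 106], [134, 87, 107], [135, 85, 108], [148, 98, 108], [146, 98, 110], [131, 72, 112], [132, 86, 113], [150, 100, 114], [152, 71, 114], [152, 95, 114], [151, 51, 114], [151, 82, 114], [132, 82, 115], [150, 70, 115], [132, 65, 115], [135, 86, 115], [151, 60, 115], [149, 97, 115], [149, 89, 115], [149, 59, 116], [151, 46, 116], [136, 85, 116], [150, 87, 116], [150, 57, 116], [133, 72, 116], [152, 59, 116], [149, 84, 116], [151, 80, 116], [134, 62, 116], [151, 93, 116], [133,
[... 3043 characters left out ...]
oat64(24.4)), (180, np.float64(19.1)), (182, np.float64(19.4)), (184, np.float64(19.1)), (186, np.float64(18.0)), (188, np.float64(18.9)), (190, np.float64(18.1)), (192, np.float64(18.2)), (194, np.float64(17.6)), (196, np.float64(17.3)), (198, np.float64(16.4)), (200, np.float64(15.9)), (202, np.float64(6.9)), (204, np.float64(1.3)), (206, np.float64(-0.4)), (208, np.float64(-0.3)), (210, np.float64(-1.2)), (212, np.float64(-1.0)), (214, np.float64(-2.5)), (216, np.float64(-3.0)), (218, np.float64(-4.1)), (220, np.float64(-5.7)), (222, np.float64(-7.5)), (224, np.float64(-7.5)), (226, np.float64(-10.4)), (228, np.float64(-9.1))]
keeper y [0.0545 0.0715 0.0905]
lever y [0.045  0.0693 0.0969]
```

```bash
sed -i 's/^O=.*/O=-0.0507*XL+0.539*YL/' h.py
python3 - <<'E'
from h import *
import pickle
fs=pickle.load(open("f1.pkl","rb"))
dc=wor(.0878,-.085,.043); d11=wor(.0878,-.085,.011)
for n,f in fs.items():
    box=(290,265,350,325) if n=="top" else (290,170,350,230)
    img=cv2.resize(f["pixels"][box[1]:box[3],box[0]:box[2]],None,fx=10,fy=10,interpolation=cv2.INTER_CUBIC)
    for X,col in ((dc,(0,255,0)),(d11,(0,0,255))):
        p=(proj(f,X)[0]-box[:2]+.5)*10; cv2.circle(img,tuple(int(v) for v in p),5,col,-1)
    for k in range(-60,61,10):
        a=np.radians(k); X=wor(.0878-.036*np.cos(a),-.085+.036*np.sin(a),.0)
        p=(proj(f,X)[0]-box[:2]+.5)*10; cv2.circle(img,tuple(int(v) for v in p),3,(255,0,0) if k else (0,255,255),-1)
    cv2.imwrite(f"pics/dial_{n}.png",img)
R=Ro.from_rotvec(r.get_obs()["orientation"]).as_matrix(); print(R.round(3))
print("YL az",np.degrees(np.arctan2(YL[1],YL[0])),"toolz az",np.degrees(np.arctan2(R[1,2],R[0,2])))
print("dial axis n.03",wor(.0878,-.085,.030).round(4),"pivot",wor(.117,.075,.022).round(4),"tip",wor(.143,.075,.125),"bar",wor(.152,.075,.113),"seat",wor(.1805,.075,.0225))
E
```

```text
[[ 0.     0.904  0.428]
 [-0.     0.428 -0.904]
 [-1.     0.     0.   ]]
YL az -8.969999999999999 toolz az -64.6316953970188
dial axis n.03 [0.4667 0.045  0.1297] pivot [ 0.6202 -0.0091  0.1364] tip [0.62412859 0.01600575 0.23950288] bar [0.62201121 0.00259165 0.23313276] seat [ 0.61146322 -0.06423217  0.16660594]
```

View pics/dial_top.png

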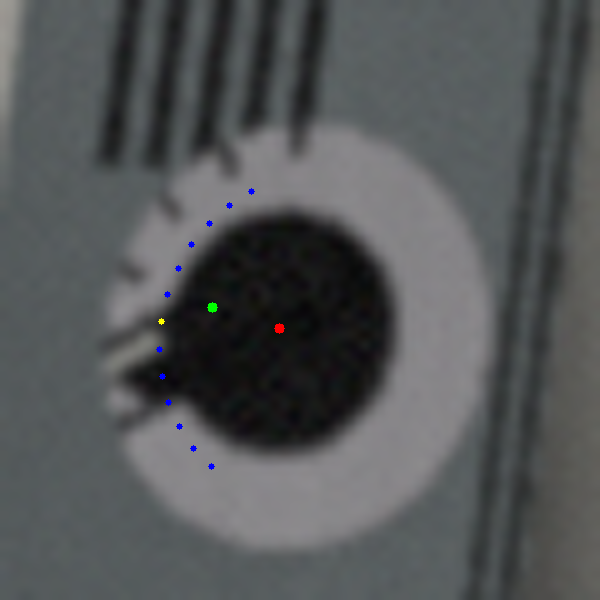

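View pics/dial_scene.png

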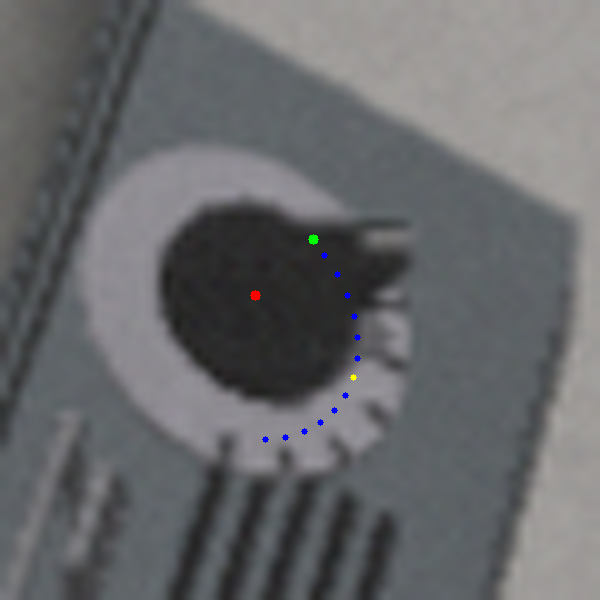

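Run:
```python
from h import *
import pickle
fs=pickle.load(open("f1.pkl","rb"))
A=[]
for n,f in fs.items():
    L=loc(cloud(f,(280,180,440,350) if n=="top" else (210,140,370,310)))
    q=(abs(L[:,1]+.085)<.045)&(L[:,0]<.13)&(L[:,0]>0.03)&(L[:,2]>.036)&(L[:,2]<.06); P=L[q][:,:2]
    w,v=np.linalg.eigh(np.cov(P.T)); print(n,P.mean(0),np.sqrt(w),v[:,1],"angle of bar from s axis toward +y",np.degrees(np.arctan(v[1,1]/v[0,1])))
    A.append(P)
    B=((P-[.0878,-.085])*1000)
    H=np.histogram2d(B[:,0],B[:,1],bins=[np.arange(-32,33,4)]*2)[0].astype(int); print("rows s -32..32, cols y -32..32"); print(H)
# tick angles, at face n=0..2
for f,pts,box in((fs["top"],[(130,415),(110,345),(130,270),(170,205),(230,155),(295,140)],(290,265)),(fs["scene"],[(390,222),(385,300),(390,360),(375,410),(340,450),(285,455),(225,440)],(290,170))):
    for p in pts:
        px=np.array(p)/10+box; n_=cv2.undistortPoints(px.reshape(1,1,2),K(f),np.array(f["D"]))[0,0]
        R=np.asarray(f["R"]);d=R.T@np.array([*n_,1]);c=-R.T@np.asarray(f["t"]); k=((EDGE-c)@N)/(d@N); l=loc(c+k*d)-[.0878,-.085,0]
        print(p,l.round(4),"ang",round(np.degrees(np.arctan2(l[1],-l[0])),1))
```

```text
scene [ 0.08681083 -0.08313033] [0.00413364 0.0163202 ] [-0.85242719 -0.52284595] angle of bar from s axis toward +y 31.52334661077416
rows s -32..32, cols y -32..32
[[0 0 0 0 0 0 0 0 0 0 0 0 0 0 0 0]
 [0 0 0 0 1 2 1 0 0 0 0 0 0 0 0 0]
 [0 0 0 2 1 1 3 1 0 0 0 0 0 0 0 0]
 [0 0 0 0 3 1 3 1 0 0 0 0 0 0 0 0]
 [0 0 0 0 2 2 3 3 1 0 0 0 0 0 0 0]
 [0 0 0 0 0 2 1 2 3 0 0 0 0 0 0 0]
 [0 0 0 0 0 1 2 2 4 1 0 0 0 0 0 0]
 [0 0 0 0 0 0 1 3 2 3 0 0 0 0 0 0]
 [0 0 0 0 0 0 0 2 3 2 2 0 0 0 0 0]
 [0 0 0 0 0 0 0 1 2 2 1 3 0 0 0 0]
 [0 0 0 0 0 0 0 0 3 1 2 1 1 0 0 0]
 [0 0 0 0 0 0 0 0 1 1 4 3 2 0 0 0]
 [0 0 0 0 0 0 0 0 0 2 3 1 3 1 0 0]
 [0 0 0 0 0 0 0 0 0 1 3 2 0 0 0 0]
 [0 0 0 0 0 0 0 0 0 0 0 0 0 0 0 0]
 [0 0 0 0 0 0 0 0 0 0 0 0 0 0 0 0]]
top [ 0.08869603 -0.08617437] [0.00410057 0.01609899] [-0.84320189 -0.53759704] angle of bar from s axis toward +y 32.52020839426391
rows s -32..32, cols y -32..32
[[0 0 0 0 0 0 0 0 0 0 0 0 0 0 0 0]
 [0 0 0 0 0 1 1 0 0 0 0 0 0 0 0 0]
 [0 0 0 1 3 3 1 0 0 0 0 0 0 0 0 0]
 [0 0 1 4 2 1 3 0 0 0 0 0 0 0 0 0]
 [0 0 0 2 4 3 4 2 0 0 0 0 0 0 0 0]
 [0 0 0 0 3 5 2 2 1 0 0 0 0 0 0 0]
[... 252 characters left out ...]
0 0 0 0 0 0 0 3 6 2 1 0 0 0]
 [0 0 0 0 0 0 0 0 0 2 0 1 0 0 0 0]
 [0 0 0 0 0 0 0 0 0 0 0 0 0 0 0 0]]
(130, 415) [-0.0391 -0.0228 -0.    ] ang -30.2
(110, 345) [-0.0469 -0.0075 -0.    ] ang -9.1
(130, 270) [-0.0447  0.0099 -0.    ] ang 12.5
(170, 205) [-0.0369  0.0256 -0.    ] ang 34.7
(230, 155) [-0.0233  0.0381  0.    ] ang 58.5
(295, 140) [-0.0074  0.0427  0.    ] ang 80.2
(390, 222) [-0.0347 -0.0514  0.    ] ang -56.0
(385, 300) [-0.0399 -0.0272  0.    ] ang -34.3
(390, 360) [-0.0462 -0.0103  0.    ] ang -12.6
(375, 410) [-0.0462  0.0066 -0.    ] ang 8.1
(340, 450) [-0.0402  0.0235  0.    ] ang 30.3
(285, 455) [-0.0261  0.0333  0.    ] ang 51.8
(225, 440) [-0.0094  0.0381  0.    ] ang 76.1
```

Run:
```python
from h import *
import pickle
fs=pickle.load(open("f1.pkl","rb"))
for n,f in fs.items():
    box=(290,265,350,325) if n=="top" else (290,170,350,230)
    img=cv2.resize(f["pixels"][box[1]:box[3],box[0]:box[2]],None,fx=10,fy=10,interpolation=cv2.INTER_CUBIC)
    img=cv2.convertScaleAbs(img,alpha=1.5)
    cs,cy=.0878,-.0850
    def P(s,y,nn): return tuple(int(v) for v in (proj(f,wor(cs+s,cy+y,nn))[0]-box[:2]+.5)*10)
    for k in range(7):
        a=np.radians(-55+22.9*k); 
        cv2.line(img,P(-.044*np.cos(a),.044*np.sin(a),.002),P(-.05*np.cos(a),.05*np.sin(a),.002),(0,0,255) if k!=1 else (0,255,0),1)
    a=np.radians(-32); b=np.array([-np.cos(a),np.sin(a)]); w=np.array([np.sin(a),np.cos(a)])
    for nn,col in((.043,(255,0,0)),(.011,(255,255,0))):
        q=[P(*(e*.028*b+g*.007*w),nn) for e,g in((1,1),(1,-1),(-1,-1),(-1,1))]
        cv2.polylines(img,[np.array(q)],True,col,1)
    cv2.imwrite(f"pics/dialb_{n}.png",img)
a=cv2.imread("pics/dialb_top.png");b=cv2.imread("pics/dialb_scene.png")
cv2.imwrite("pics/dialb.png",cv2.resize(np.hstack([a,b]),(800,400)))
```

```text
(no output)
```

View pics/dialb.png

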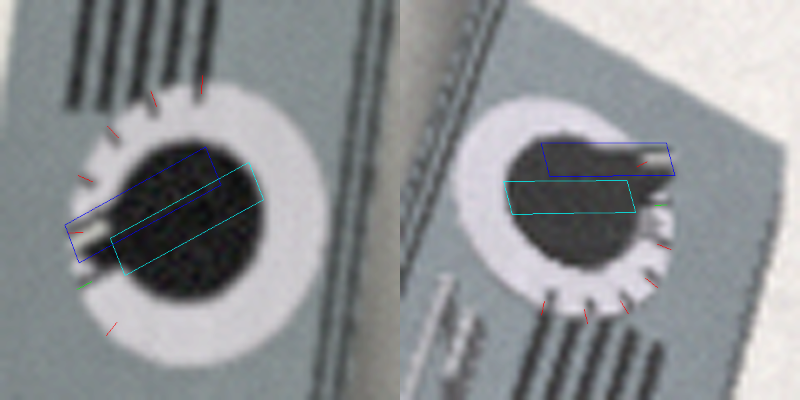

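Emit:
play_rows(
  plan=[
    [-0.3,0,0.05,0.05,0.1],
    [-0.3,0.02,0.09,0.08,0.24],
    [-0.3,0.03,0.135,0.1,0.38],
    [-0.3,0.045,0.18,0.12,0.52],
    [-0.3,0.06,0.225,0.13,0.66],
    [-0.3,0.075,0.27,0.13,0.8],
    [-0.3,0.09,0.315,0.13,0.94],
    [-0.3,0.105,0.36,0.13,1.08],
    [-0.3,0.12,0.405,0.13,1.22],
    [-0.3,0.135,0.45,0.13,1.36],
  ],
  force=20,
)

```text
clock: 3.95
tcp_pos: [0.4216, -0.1665, 0.3697]
orientation: [-0.187, 1.562, 0.186]
contact_force: [0.6, -0.8, 0.3]
grip_width: 0.0299
```

Run:
```python
from h import *
o=r.get_obs();R=Ro.from_rotvec(o["orientation"]).as_matrix()
print(o["clock"],o["tcp_pos"],np.degrees(np.arctan2(R[1,2],R[0,2])),o["grip_width"],o["joints"].round(2))
```

```text
3.95 [ 0.42157152 -0.16651914  0.36972138] 13.603527220852252 0.029869203883288092 [ 0.67  0.02 -0.43  1.85  0.01  1.27  0.47]
```

Emit:
play_rows(
  plan=[
    [-0.3,0.01,0.05,0,0.05],
    [-0.3,0.02,0.1,-0.01,0.115],
    [-0.3,0.03,0.15,-0.03,0.115],
    [-0.3,0.043,0.19,-0.06,0.115],
    [-0.3,0.043,0.205,-0.1,0.115],
    [-0.3,0.043,0.205,-0.14,0.115],
    [-0.3,0.043,0.205,-0.165,0.115],
    [-0.3,0.043,0.205,-0.165,0.115],
  ],
)

```text
clock: 4.75
tcp_pos: [0.4619, 0.0363, 0.2013]
orientation: [-0.272, 1.56, 0.274]
contact_force: [-0.1, -1.2, 1.4]
grip_width: 0.0302
```

Run:
```python
from h import *
o=r.get_obs();R=Ro.from_rotvec(o["orientation"]).as_matrix()
print(o["clock"],o["tcp_pos"],np.degrees(np.arctan2(R[1,2],R[0,2])),o["grip_width"],o["contact_force"])
a=r.grab_frame("top");b=r.grab_frame("scene")
A=cv2.resize(a["pixels"][220:360,250:390],(400,400),interpolation=3);B=cv2.resize(b["pixels"][130:270,240:380],(400,400),interpolation=3)
cv2.imwrite("pics/d2.png",np.hstack([A,B]))
```

```text
4.75 [0.46192858 0.03626923 0.2013334 ] 19.92711982071919 0.030177696976527234 [-0.05787683 -1.15971918  1.38827485]
```

View pics/d2.png

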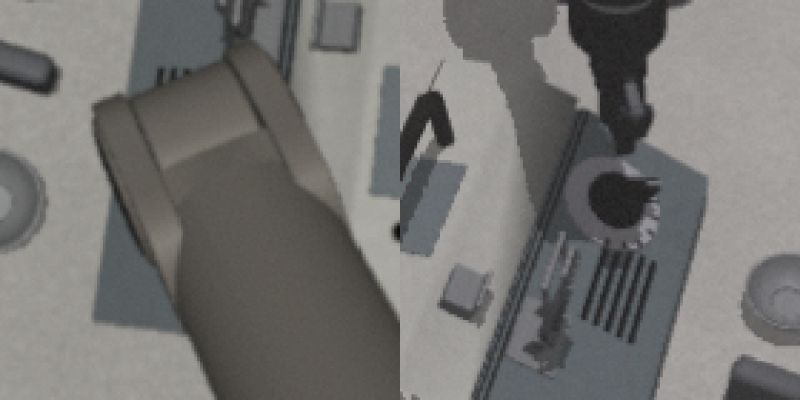

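```bash
cat > st.py <<'E'
from h import *
o=r.get_obs();R=Ro.from_rotvec(o["orientation"]).as_matrix()
print(o["clock"],o["tcp_pos"].round(4),round(np.degrees(np.arctan2(R[1,2],R[0,2])),1),o["grip_width"].round(4) if hasattr(o["grip_width"],'round') else o["grip_width"],"F",o["contact_force"].round(1),"M",np.round(o["moment"],2),"qv",np.abs(o["qvel"]).max().round(3))
E
python3 st.py
```

```text
4.85 [0.4647 0.0366 0.205 ] 19.9 0.030044769395629455 F [-0.9 -0.1  0.3] M [-0.05 -0.01  0.02] qv 0.028
```

Emit:
play_rows(
  plan=[
    [-0.3,0.002,0.008,-0.03,0],
    [-0.3,0.002,0.008,-0.05,0],
    [-0.3,0.002,0.008,-0.065,0],
    [-0.3,0.002,0.008,-0.075,0],
    [-0.3,0.002,0.008,-0.075,0],
  ],
)

```text
clock: 5.35
tcp_pos: [0.4669, 0.0443, 0.1297]
orientation: [-0.272, 1.553, 0.272]
contact_force: [-1.0, -0.3, -0.3]
grip_width: 0.0298
```

```bash
python3 st.py
python3 - <<'E'
from h import *
b=r.grab_frame("scene")
crop(b,(270,150,360,230),"pics/d3.png",8)
E
```

```text
5.35 [0.4669 0.0443 0.1297] 19.8 0.029787729383391054 F [-1.  -0.3 -0.3] M [ 0.08 -0.02 -0.03] qv 0.02
```

View pics/d3.png

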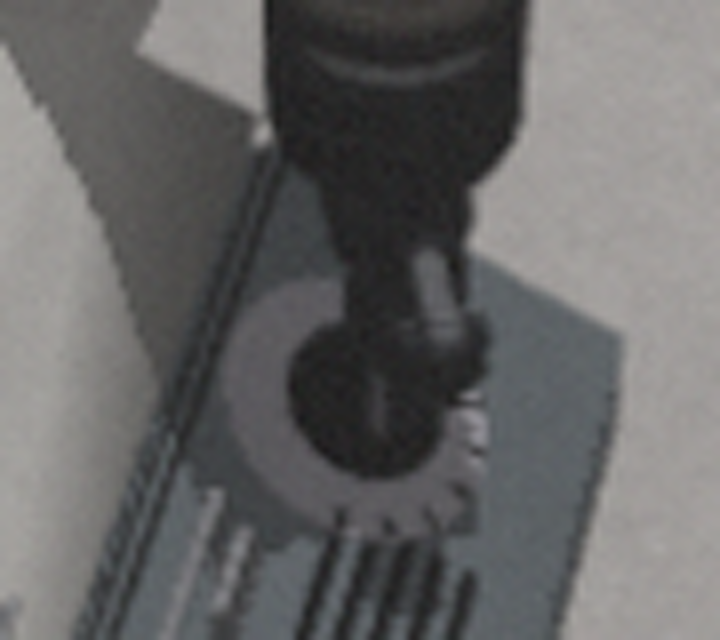

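No contact going down, so the fingers straddle the bar. I'll close gently and turn about −62° in steps.

Emit:
play_rows(
  plan=[
    [-1,0,0,0,0],
    [-1,0,0,0,0],
    [-1,0,0,0,0],
    [-1,0,0,0,0],
  ],
  force=25,
)

```text
clock: 5.8
tcp_pos: [0.4682, 0.0447, 0.131]
orientation: [-0.272, 1.55, 0.271]
contact_force: [1.1, -1.2, 5.1]
grip_width: 0.0171
```

```bash
python3 st.py
```

```text
5.8 [0.4682 0.0447 0.131 ] 19.8 0.017058297346175227 F [ 1.1 -1.2  5.1] M [-0.08  0.04 -0.16] qv 0.002
```

Emit:
play_rows(
  plan=[
    [-1,0,0,0,-0.1],
    [-1,0,0,0,-0.2],
    [-1,0,0,0,-0.3],
    [-1,0,0,0,-0.4],
    [-1,0,0,0,-0.5],
    [-1,0,0,0,-0.5],
  ],
)

```text
clock: 6.4
tcp_pos: [0.4671, 0.0449, 0.1307]
orientation: [0.121, 1.565, -0.121]
contact_force: [-1.2, 0.8, 7.4]
grip_width: 0.0136
```

```bash
python3 st.py
```

```text
6.4 [0.4671 0.0449 0.1307] -8.9 0.013605426931388777 F [-1.2  0.8  7.4] M [-0.09  0.28  0.04] qv 0.073
```

Emit:
play_rows(
  plan=[
    [-1,0,0,0,-0.1],
    [-1,0,0,0,-0.2],
    [-1,0,0,0,-0.3],
    [-1,0,0,0,-0.4],
    [-1,0,0,0,-0.5],
    [-1,0,0,0,-0.6],
    [-1,0,0,0,-0.62],
    [-1,0,0,0,-0.62],
  ],
)

```text
clock: 7.2
tcp_pos: [0.4676, 0.0453, 0.1313]
orientation: [0.6, 1.482, -0.599]
contact_force: [-5.7, 1.0, 10.5]
grip_width: 0.0138
```

```bash
python3 st.py
```

```text
7.2 [0.4676 0.0453 0.1313] -44.0 0.013769834752269108 F [-5.7  1.  10.5] M [-0.92 -0.75  1.05] qv 0.017
```

Emit:
play_rows(
  plan=[
    [-0.3,0,0,0,0],
    [-0.3,0,0,0,0],
    [-0.3,0,0,0.03,0],
    [-0.3,0,0,0.07,0],
    [-0.3,0,0,0.12,0],
    [-0.8,0.05,-0.04,0.17,0.15],
    [-1,0.1,-0.09,0.19,0.3],
    [-1,0.13,-0.12,0.19,0.45],
    [-1,0.15,-0.14,0.19,0.6],
  ],
)

```text
clock: 8.1
tcp_pos: [0.6027, -0.0823, 0.3184]
orientation: [0.131, 1.564, -0.131]
contact_force: [-0.3, 0.6, -0.1]
grip_width: -0.0004
```

```bash
python3 st.py
cat > chk.py <<'E'
import sys
from h import *
fs={n:r.grab_frame(n) for n in("scene","top")}
import pickle; pickle.dump(fs,open("f2.pkl","wb"))
ims=[]
for n,f in fs.items():
    L=loc(cloud(f,(280,180,440,350) if n=="top" else (210,140,370,310)))
    q=(abs(L[:,1]+.085)<.045)&(L[:,0]<.13)&(L[:,0]>0.03)&(L[:,2]>.036)&(L[:,2]<.06); P=L[q][:,:2]
    if len(P)>10:
        w,v=np.linalg.eigh(np.cov(P.T)); a=np.degrees(np.arctan(-v[1,1]/v[0,1])); print(n,len(P),P.mean(0).round(4),"sd",np.sqrt(w).round(4),"ptr ang",a.round(1),"dial",np.radians(a+32).round(3))
    b=(270,170,440,340) if n=="top" else (200,140,370,310)
    ims.append(cv2.resize(f["pixels"][b[1]:b[3],b[0]:b[2]],(400,400),interpolation=3))
cv2.imwrite(sys.argv[1],np.hstack(ims))
E
python3 chk.py pics/c1.png
```

```text
8.1 [ 0.6027 -0.0823  0.3184] -9.6 -0.00039108965207887387 F [-0.3  0.6 -0.1] M [ 0.04 -0.08  0.02] qv 1.932
scene 121 [ 0.0867 -0.0838] sd [0.0042 0.0159] ptr ang 37.9 dial 1.22
top 153 [ 0.0884 -0.086 ] sd [0.004  0.0162] ptr ang 37.5 dial 1.213
```

View pics/c1.png

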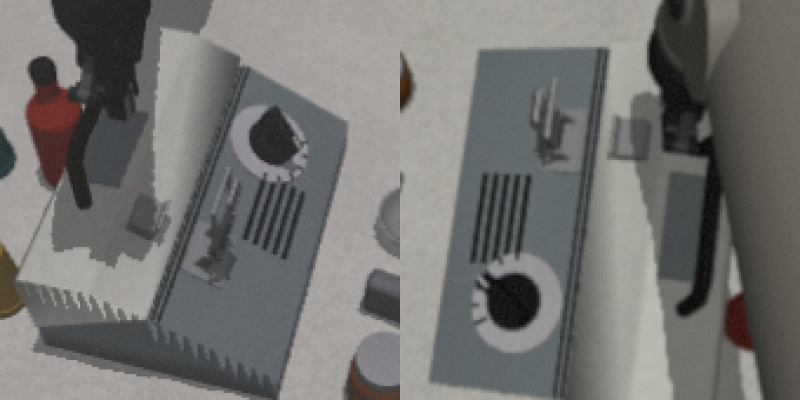

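```bash
python3 st.py
python3 - <<'E'
from h import *
p=.117
for th in (1.78,2.0):
    for rr in (.075,.085):
        s=p-rr*np.cos(th)-.0025*np.sin(th); n=.022+rr*np.sin(th)-.0025*np.cos(th)
        X=wor(s,.075,n); print(th,rr,X.round(4),"tcp xy (finger back face touching)",(X-.011*XL)[:2].round(4))
print(XL.round(3),YL.round(3))
E
```

```text
8.2 [ 0.6043 -0.088   0.3164] -10.2 -7.952679632144417e-05 F [ 0.1 -0.  -0. ] M [ 0.02  0.01 -0.01] qv 0.181
1.78 0.075 [0.6238 0.0137 0.2078] tcp xy (finger back face touching) [0.6255 0.0246]
1.78 0.085 [0.6242 0.0165 0.2174] tcp xy (finger back face touching) [0.6259 0.0273]
2.0 0.075 [ 0.6213 -0.0022  0.2111] tcp xy (finger back face touching) [0.623  0.0087]
2.0 0.085 [ 0.6213 -0.0016  0.2211] tcp xy (finger back face touching) [0.6231 0.0092]
[-0.156 -0.988  0.   ] [ 0.988 -0.156  0.   ]
```

Emit:
play_rows(
  plan=[
    [-1,0.01,0.04,0,0],
    [-1,0.02,0.09,0,0],
    [-1,0.026,0.13,0,0],
    [-1,0.026,0.15,0,0],
    [-1,0.026,0.15,-0.04,0],
    [-1,0.026,0.15,-0.08,0],
    [-1,0.026,0.15,-0.094,0],
    [-1,0.026,0.15,-0.094,0],
  ],
)

```text
clock: 9.0
tcp_pos: [0.6256, 0.0688, 0.2203]
orientation: [0.136, 1.571, -0.137]
contact_force: [0.2, -0.6, 0.3]
grip_width: -0.0002
```

```bash
python3 st.py; python3 chk.py pics/c2.png
```

```text
9.0 [0.6256 0.0688 0.2203] -10.0 -0.00016919454385582968 F [ 0.2 -0.6  0.3] M [-0.03 -0.04 -0.03] qv 0.067
top 159 [ 0.0888 -0.0861] sd [0.0042 0.0165] ptr ang 37.2 dial 1.208
```

View pics/c2.png

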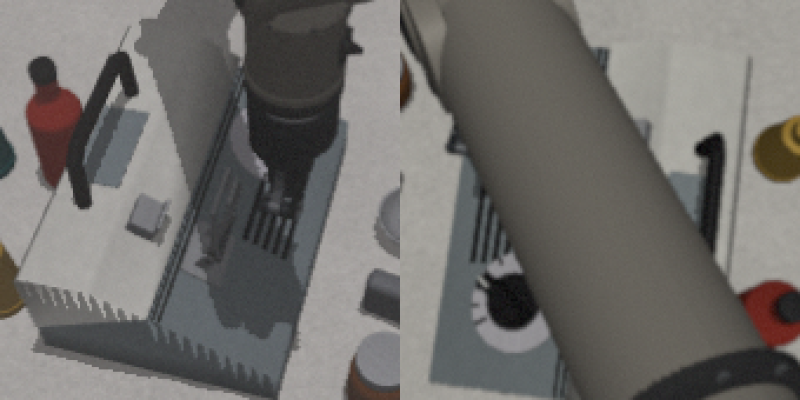

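Emit:
play_rows(
  plan=[
    [-1,0,-0.02,0,0],
    [-1,-0.001,-0.035,0,0],
    [-1,-0.002,-0.042,0,0],
    [-1,-0.003,-0.047,0,0],
    [-1,-0.004,-0.051,0,0],
    [-1,-0.004,-0.055,0,0],
    [-1,-0.004,-0.055,0,0],
    [-1,-0.004,-0.055,0,0],
  ],
)

```text
clock: 9.9
tcp_pos: [0.6231, 0.0146, 0.2223]
orientation: [0.136, 1.567, -0.136]
contact_force: [-0.2, 0.6, -0.5]
grip_width: -0.0001
```

```bash
python3 st.py; python3 chk.py pics/c3.png
python3 - <<'E'
from h import *
import pickle
f=pickle.load(open("f2.pkl","rb"))["scene"]
crop(f,(230,180,330,260),"pics/c3z.png",8)
E
```

```text
9.9 [0.6231 0.0146 0.2223] -9.9 -0.0001201384677890398 F [-0.2  0.6 -0.5] M [-0.04  0.03 -0.02] qv 0.004
scene 109 [ 0.0851 -0.083 ] sd [0.0044 0.015 ] ptr ang 39.3 dial 1.244
top 155 [ 0.0886 -0.0861] sd [0.004  0.0166] ptr ang 37.0 dial 1.205
```

View pics/c3z.png

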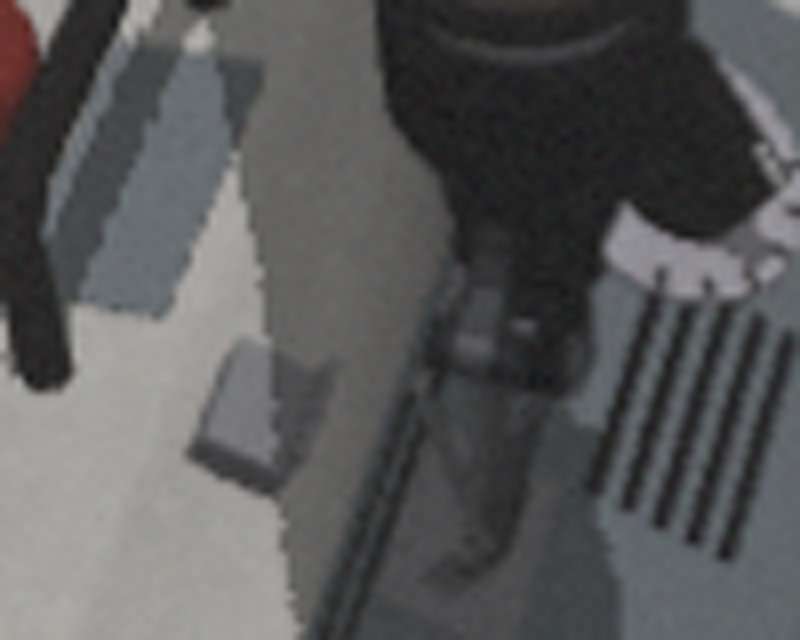

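Emit:
play_rows(
  plan=[
    [-1,0,-0.003,0,0],
    [-1,0,-0.006,0,0],
    [-1,0,-0.009,0,0],
    [-1,0,-0.009,0,0],
    [-1,0,-0.009,0,0],
  ],
)

```text
clock: 10.5
tcp_pos: [0.6231, 0.0103, 0.2225]
orientation: [0.137, 1.567, -0.128]
contact_force: [-0.1, 10.6, -1.3]
grip_width: 0.0002
```

```bash
python3 st.py; python3 chk.py pics/c4.png
python3 - <<'E'
from h import *
import pickle
f=pickle.load(open("f2.pkl","rb"))["scene"]
crop(f,(230,180,330,260),"pics/c4z.png",8)
E
```

```text
10.5 [0.6231 0.0103 0.2225] -9.7 0.0001814937661956808 F [-0.1 10.6 -1.3] M [2.07 0.   0.02] qv 0.002
scene 121 [ 0.0864 -0.0834] sd [0.0043 0.0161] ptr ang 37.9 dial 1.219
top 157 [ 0.089  -0.0862] sd [0.0041 0.0163] ptr ang 36.8 dial 1.201
```

View pics/c4z.png

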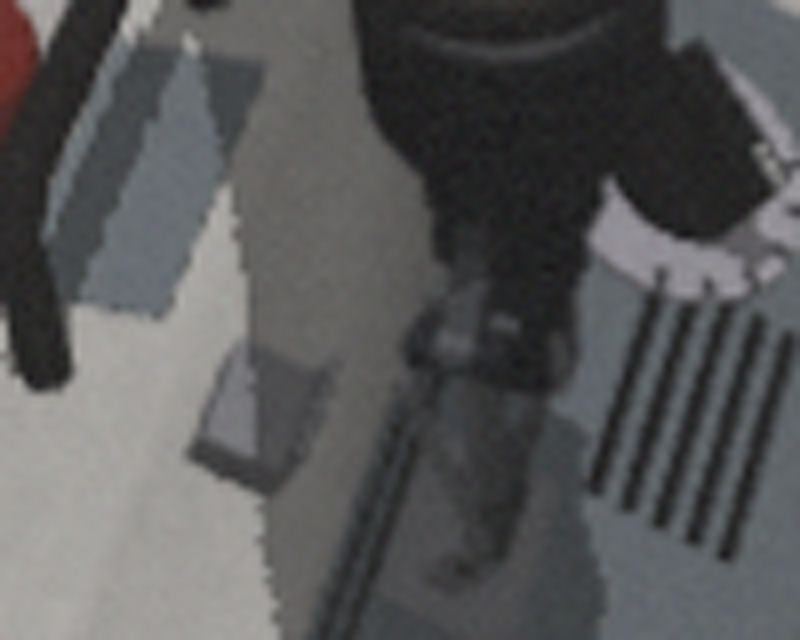

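Emit:
play_rows(
  plan=[
    [-1,0.002,0.02,0,0],
    [-1,0.006,0.05,0,0],
    [-1,0.006,0.06,0.04,0],
    [0,0.006,0.07,0.08,0],
    [0,0.006,0.07,0.08,0],
  ],
)

```text
clock: 11.1
tcp_pos: [0.6318, 0.0784, 0.3089]
orientation: [0.137, 1.557, -0.131]
contact_force: [0.0, 1.8, 0.4]
grip_width: 0.0284
```

```bash
python3 st.py; python3 chk.py pics/c5.png
python3 - <<'E'
from h import *
import pickle
f=pickle.load(open("f2.pkl","rb"))["scene"]
crop(f,(230,180,330,260),"pics/c5z.png",8)
L=loc(cloud(f,(230,180,330,260))); q=(abs(L[:,1]-.075)<.04)&(L[:,2]>.03)&(L[:,2]<.135)&(L[:,0]>.1)&(L[:,0]<.24)
P=L[q]; P=P[np.argsort(P[:,2])]; print(len(P)); print((P*1000).round(0).astype(int).tolist()[::2])
E
```

```text
11.1 [0.6318 0.0784 0.3089] -9.8 0.02843410635508099 F [0.  1.8 0.4] M [ 0.   -0.04 -0.01] qv 0.085
scene 26 [ 0.1041 -0.0935] sd [0.0024 0.0067] ptr ang 55.8 dial 1.533
top 149 [ 0.0885 -0.086 ] sd [0.0041 0.0164] ptr ang 36.5 dial 1.195
382
[[119, 93, 30], [174, 72, 30], [108, 79, 30], [177, 62, 30], [174, 87, 31], [176, 82, 31], [109, 77, 32], [174, 75, 32], [174, 67, 32], [176, 62, 32], [176, 85, 33], [109, 69, 33], [176, 91, 33], [174, 59, 33], [176, 69, 34], [175, 84, 36], [120, 87, 40], [114, 79, 43], [114, 96, 43], [119, 88, 44], [114, 54, 44], [115, 86, 45], [123, 77, 45], [115, 52, 45], [120, 103, 45], [118, 45, 45], [114, 63, 45], [117, 88, 46], [115, 46, 46], [121, 87, 46], [119, 58, 46], [119, 100, 47], [115, 73, 47], [120, 56, 47], [116, 85, 47], [117, 91, 48], [122, 86, 48], [116, 71, 48], [125, 59, 48], [118, 73, 49], [120, 68, 49], [125, 71, 49], [122, 80, 49], [118, 98, 49], [119, 82, 49], [117, 70, 50], [116, 64, 50], [118, 85, 50], [117, 53, 50], [121, 84, 50], [120, 86, 51], [118, 51, 51], [118, 79, 51], [126, 78, 52], [124, 100, 52], [126, 87, 53], [120, 82, 53]
[... 1400 characters left out ...]
2, 64, 107], [170, 93, 107], [171, 75, 107], [169, 87, 107], [171, 97, 107], [169, 57, 107], [170, 72, 108], [154, 82, 108], [170, 78, 108], [156, 75, 108], [154, 77, 109], [157, 90, 109], [156, 78, 109], [152, 65, 109], [154, 85, 109], [155, 81, 109], [154, 61, 110], [158, 66, 110], [157, 60, 111], [156, 63, 111], [163, 89, 111], [159, 73, 111], [160, 62, 112], [166, 88, 112], [159, 87, 112], [158, 84, 112], [166, 80, 112], [161, 61, 113], [160, 71, 113], [161, 67, 113], [164, 88, 113], [159, 66, 113], [166, 62, 114], [165, 64, 114], [163, 80, 115], [166, 78, 115], [165, 81, 115], [164, 75, 115], [163, 64, 115], [161, 79, 116], [163, 75, 116], [165, 74, 116], [164, 86, 116], [165, 63, 117]]
```

View pics/c5z.png

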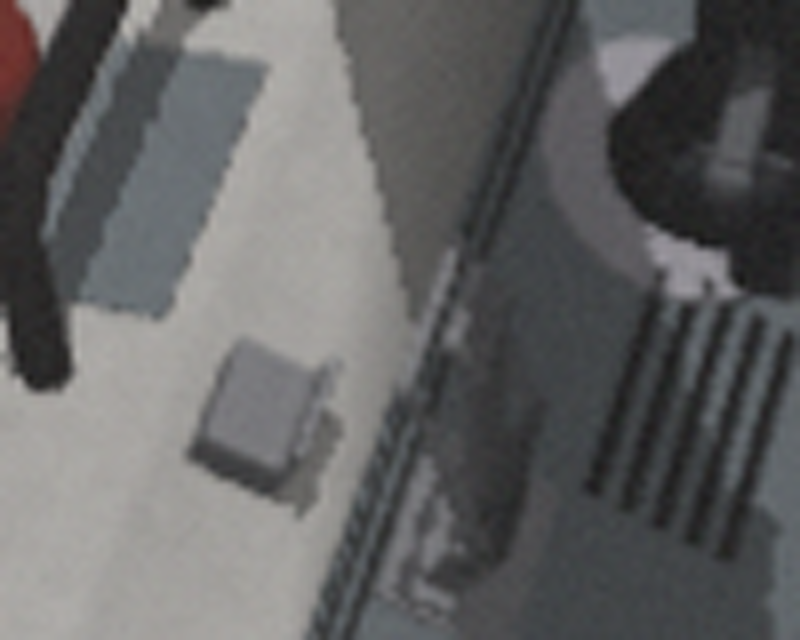

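```bash
python3 st.py
python3 - <<'E'
from h import *
for s,n in((.171,.105),(.164,.116)): print(wor(s,.0755,n).round(4))
X=wor(.171,.0755,.105)
for d in (-.06,-.011,.02,.03): print(d,(X+d*XL)[:2].round(4))
E
```

```text
11.2 [0.6297 0.0755 0.3036] -9.9 0.04205489112385848 F [ 0.  -0.3  0.6] M [-0.    0.01 -0.07] qv 0.046
[ 0.6193 -0.0178  0.235 ]
[ 0.6211 -0.0066  0.2414]
-0.06 [0.6287 0.0415]
-0.011 [ 0.621  -0.0069]
0.02 [ 0.6162 -0.0375]
0.03 [ 0.6146 -0.0474]
```

Emit:
play_rows(
  plan=[
    [0,-0.001,-0.02,-0.04,0],
    [0,-0.001,-0.03,-0.081,0],
    [0,-0.001,-0.03,-0.081,0],
    [0,-0.004,-0.045,-0.081,0],
    [0,-0.006,-0.06,-0.081,0],
    [0,-0.008,-0.075,-0.081,0],
    [0,-0.01,-0.09,-0.081,0],
    [0,-0.012,-0.102,-0.081,0],
    [0,-0.013,-0.112,-0.081,0],
    [0,-0.013,-0.112,-0.081,0],
  ],
)

```text
clock: 12.2
tcp_pos: [0.6161, -0.0389, 0.2216]
orientation: [0.137, 1.566, -0.139]
contact_force: [-0.2, -0.2, 0.4]
grip_width: 0.043
```

```bash
python3 st.py; python3 chk.py pics/c6.png
python3 - <<'E'
from h import *
import pickle
f=pickle.load(open("f2.pkl","rb"))["scene"]
crop(f,(230,180,330,260),"pics/c6z.png",8)
E
```

```text
12.2 [ 0.6161 -0.0389  0.2216] -10.1 0.04297565452504535 F [-0.2 -0.2  0.4] M [ 0.03 -0.01 -0.03] qv 0.027
scene 122 [ 0.0868 -0.0836] sd [0.0043 0.0159] ptr ang 36.9 dial 1.203
top 155 [ 0.0889 -0.0861] sd [0.0041 0.0163] ptr ang 37.0 dial 1.204
```

View pics/c6z.png

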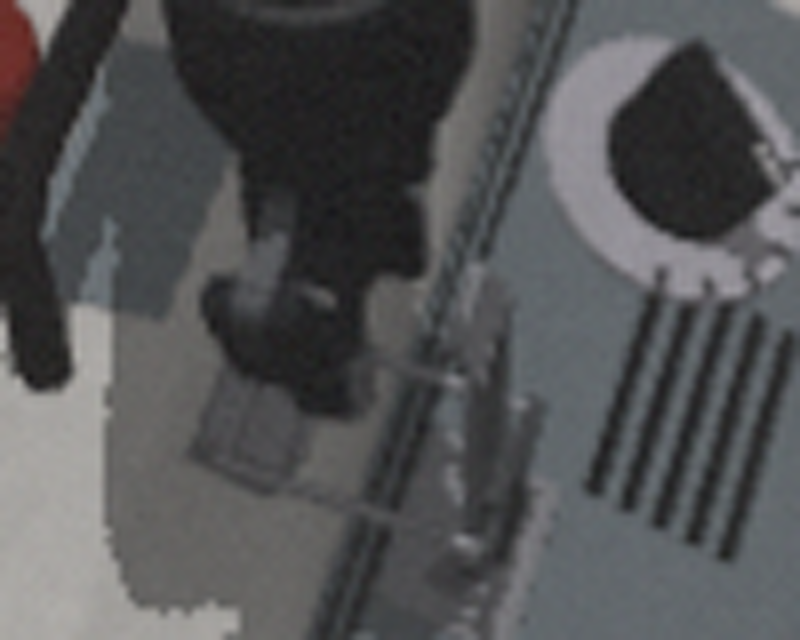

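Emit:
play_rows(
  plan=[
    [-1,0,0,0,0],
    [-1,0,0,0,0],
    [-1,0,0,0,0],
  ],
  force=60,
)

```text
clock: 12.6
tcp_pos: [0.6162, -0.0358, 0.2214]
orientation: [0.135, 1.567, -0.135]
contact_force: [0.1, -0.7, -0.3]
grip_width: 0.0004
```

```bash
python3 st.py
python3 - <<'E'
from h import *
t0=r.get_obs()["tcp_pos"]
p=.117;rr=.075
for th in [2.0,1.8,1.6,1.4,1.2,1.0,.8,.7,.6,.5,.4,.3,.2,.1]:
    d=np.array([-np.cos(th),np.sin(th)]);q=np.array([np.sin(th),np.cos(th)])
    s,n=np.array([p,.022])+rr*d+.0025*q
    X=wor(s,.0755,n)+.011*XL+[0,0,.008]
    print(th,X.round(4),"shift",(X-t0).round(3))
E
```

```text
12.6 [ 0.6162 -0.0358  0.2214] -9.9 0.00043819741952024697 F [ 0.1 -0.7 -0.3] M [-0.03  0.02  0.04] qv 0.004
2.0 [ 0.6193 -0.0181  0.2194] shift [ 0.003  0.018 -0.002]
1.8 [ 0.6216 -0.0034  0.2175] shift [ 0.005  0.032 -0.004]
1.6 [0.6238 0.0106 0.2127] shift [ 0.008  0.046 -0.009]
1.4 [0.6258 0.0234 0.2052] shift [ 0.01   0.059 -0.016]
1.2 [0.6276 0.0345 0.1952] shift [ 0.011  0.07  -0.026]
1.0 [0.629  0.0434 0.1832] shift [ 0.013  0.079 -0.038]
0.8 [0.63   0.0497 0.1697] shift [ 0.014  0.086 -0.052]
0.7 [0.6303 0.0519 0.1625] shift [ 0.014  0.088 -0.059]
0.6 [0.6305 0.0533 0.1552] shift [ 0.014  0.089 -0.066]
0.5 [0.6306 0.054  0.1477] shift [ 0.014  0.09  -0.074]
0.4 [0.6306 0.054  0.1402] shift [ 0.014  0.09  -0.081]
0.3 [0.6305 0.0532 0.1327] shift [ 0.014  0.089 -0.089]
0.2 [0.6303 0.0517 0.1254] shift [ 0.014  0.087 -0.096]
0.1 [0.6299 0.0495 0.1182] shift [ 0.014  0.085 -0.103]
```

Emit:
play_rows(
  plan=[
    [-1,0.003,0.018,-0.002,0],
    [-1,0.004,0.025,-0.003,0],
    [-1,0.005,0.032,-0.004,0],
    [-1,0.007,0.039,-0.007,0],
    [-1,0.008,0.046,-0.009,0],
    [-1,0.009,0.053,-0.013,0],
    [-1,0.01,0.059,-0.016,0],
    [-1,0.011,0.065,-0.021,0],
    [-1,0.011,0.07,-0.026,0],
    [-1,0.011,0.07,-0.026,0],
  ],
)

```text
clock: 13.6
tcp_pos: [0.6266, 0.0346, 0.1945]
orientation: [0.135, 1.568, -0.135]
contact_force: [-0.3, 0.8, 0.4]
grip_width: 0.0
```

```bash
python3 st.py; python3 chk.py pics/c7.png
python3 - <<'E'
from h import *
import pickle
f=pickle.load(open("f2.pkl","rb"))["scene"]
crop(f,(230,180,330,260),"pics/c7z.png",8)
E
```

```text
13.6 [0.6266 0.0346 0.1945] -9.8 2.4561653461014443e-05 F [-0.3  0.8  0.4] M [ 0.03 -0.01  0.  ] qv 0.013
scene 15 [ 0.0666 -0.0725] sd [0.0024 0.0043] ptr ang 69.5 dial 1.771
top 152 [ 0.089  -0.0865] sd [0.004  0.0162] ptr ang 37.0 dial 1.203
```

View pics/c7z.png

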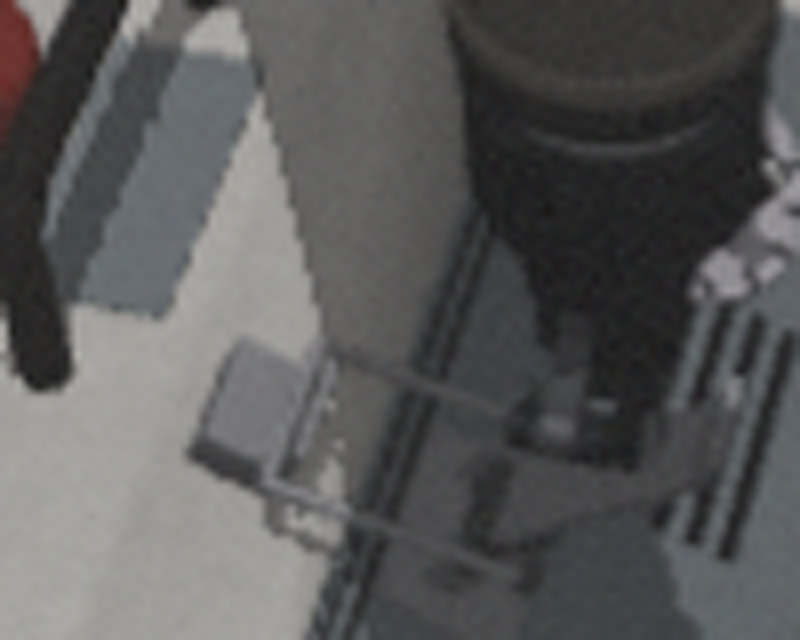

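Emit:
play_rows(
  plan=[
    [-1,0.001,0.005,-0.006,0],
    [-1,0.002,0.009,-0.012,0],
    [-1,0.002,0.013,-0.019,0],
    [-1,0.003,0.016,-0.026,0],
    [-1,0.003,0.018,-0.033,0],
    [-1,0.003,0.019,-0.04,0],
    [-1,0.003,0.02,-0.048,0],
    [-1,0.003,0.02,-0.055,0],
    [-1,0.003,0.019,-0.063,0],
    [-1,0.003,0.019,-0.063,0],
  ],
)

```text
clock: 14.7
tcp_pos: [0.6288, 0.0517, 0.1306]
orientation: [0.135, 1.57, -0.137]
contact_force: [0.5, 0.1, 0.1]
grip_width: 0.0001
```

```bash
python3 st.py; python3 chk.py pics/c8.png
python3 - <<'E'
from h import *
import pickle
f=pickle.load(open("f2.pkl","rb"))["scene"]
crop(f,(230,180,330,260),"pics/c8z.png",8)
E
```

```text
14.7 [0.6288 0.0517 0.1306] -9.9 0.00012775267373817107 F [0.5 0.1 0.1] M [ 0.06 -0.   -0.01] qv 0.018
top 154 [ 0.0886 -0.0861] sd [0.0041 0.0165] ptr ang 36.8 dial 1.202
```

View pics/c8z.png

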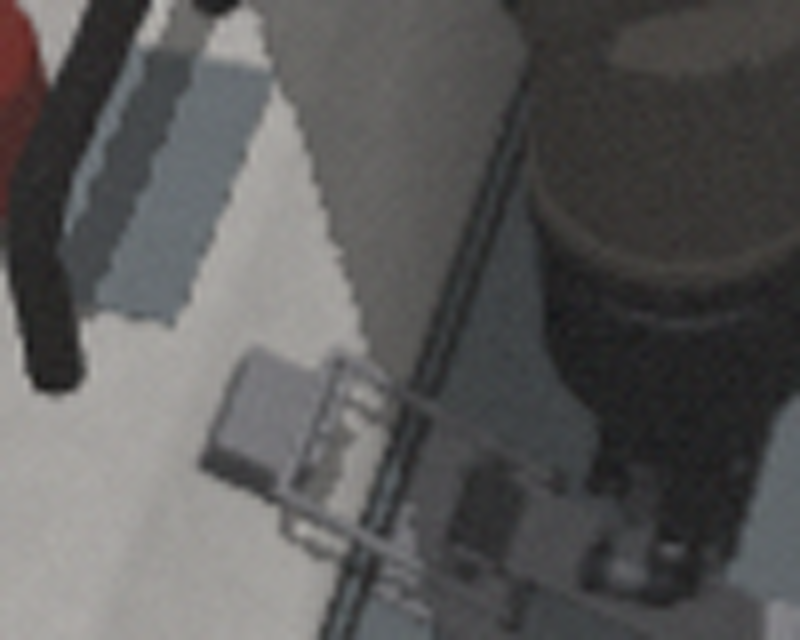

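Emit:
play_rows(
  plan=[
    [-1,0,0,0.04,0],
    [-1,0,0,0.09,0],
    [-1,0,0,0.14,0],
    [-1,0,-0.01,0.19,0],
    [-1,-0.02,-0.05,0.22,0],
    [-1,-0.04,-0.09,0.23,0],
    [-1,-0.06,-0.13,0.23,0],
    [-1,-0.08,-0.17,0.23,0],
    [-1,-0.1,-0.21,0.23,0],
    [-1,-0.12,-0.25,0.23,0],
  ],
)

```text
clock: 15.8
tcp_pos: [0.509, -0.199, 0.3632]
orientation: [0.136, 1.565, -0.136]
contact_force: [1.2, -0.3, -0.2]
grip_width: -0.0003
```

Emit:
play_rows(
  plan=[
    [-1,0,-0.04,0,0],
    [-1,0,-0.08,0,0],
    [-1,0,-0.12,0,0],
    [-1,0,-0.12,0,0],
    [-1,0,-0.12,0,0],
  ],
)

```text
clock: 16.3
tcp_pos: [0.5098, -0.3184, 0.3624]
orientation: [0.138, 1.566, -0.137]
contact_force: [0.0, -0.2, 0.7]
grip_width: -0.0002
```

```bash
python3 st.py; python3 chk.py pics/c9.png
python3 - <<'E'
from h import *
import pickle
fs=pickle.load(open("f2.pkl","rb"))
for n,f in fs.items():
    L=loc(cloud(f,(280,180,440,350) if n=="top" else (210,140,370,310)))
    for rr in (.03,.045,.06,.075,.085,.1):
        q=(abs(L[:,1]-.0755)<.012)&(abs(L[:,0]-(.117-rr))<.004); print(n,"lever r",rr,np.median(L[q][:,2]).round(4),end="; ")
    q=(abs(L[:,1]-.0755)<.015)&(L[:,0]>.15)&(L[:,0]<.21)
    print("\nkeeper",[(int(round(a*1000)),(np.median(L[q&(abs(L[:,0]-a)<.001)][:,2])*1000).round(1)) for a in np.arange(.154,.206,.002) if (q&(abs(L[:,0]-a)<.001)).any()])
for l in ("loop_bar","keeper_seat","lever_tip"):
    for n in ("scene","top"):
        pass
a=cv2.resize(fs["scene"]["pixels"][190:270,235:335],(800,640),interpolation=3)[:600]; cv2.imwrite("pics/c9z.png",a)
E
```

```text
16.3 [ 0.5098 -0.3184  0.3624] -10.0 -0.0001826770837462103 F [ 0.  -0.2  0.7] M [ 0.05 -0.    0.01] qv 0.039
scene 124 [ 0.0867 -0.0834] sd [0.0043 0.0164] ptr ang 38.0 dial 1.222
top 156 [ 0.0886 -0.0859] sd [0.0042 0.0161] ptr ang 37.0 dial 1.204
scene lever r 0.03 0.0239; scene lever r 0.045 0.0246; scene lever r 0.06 0.0239; scene lever r 0.075 0.0236; scene lever r 0.085 0.0238; scene lever r 0.1 0.0271; 
keeper [(154, np.float64(0.8)), (156, np.float64(2.3)), (158, np.float64(1.5)), (160, np.float64(0.9)), (162, np.float64(2.1)), (164, np.float64(2.7)), (168, np.float64(30.0)), (170, np.float64(31.6)), (172, np.float64(28.8)), (174, np.float64(23.8)), (176, np.float64(22.0)), (178, np.float64(18.6)), (180, np.float64(19.2)), (182, np.float64(18.8)), (184, np.float64(18.7)), (186, np.float64(19.1)), (188, np.float64(18.6)), (190, np.float64(18.4)), (192, np.float64(17.6)), (194, np.float64(17.9)), (196, np.float64(10.8)), (198, np.float64(-0.1)), (200, np.float64(2.2)), (202, np.float64(0.0)), (204, np.float64(-0.1))]
top lever r 0.03 0.0227; top lever r 0.045 0.0236; top lever r 0.06 0.0227; top lever r 0.075 0.0235; top lever r 0.085 0.0229; top lever r 0.1 0.0276; 
keeper [(154, np.float64(-0.5)), (156, np.float64(1.9)), (158, np.float64(0.3)), (160, np.float64(-1.3)), (170, np.float64(28.5)), (172, np.float64(27.1)), (174, np.float64(24.8)), (176, np.float64(19.1)), (178, np.float64(19.6)), (180, np.float64(17.0)), (182, np.float64(17.2)), (184, np.float64(16.4)), (186, np.float64(16.7)), (188, np.float64(16.8)), (190, np.float64(16.7)), (192, np.float64(16.8)), (194, np.float64(16.8)), (196, np.float64(12.6)), (198, np.float64(6.0)), (200, np.float64(1.2)), (202, np.float64(-0.5)), (204, np.float64(-0.8))]
```

View pics/c9z.png

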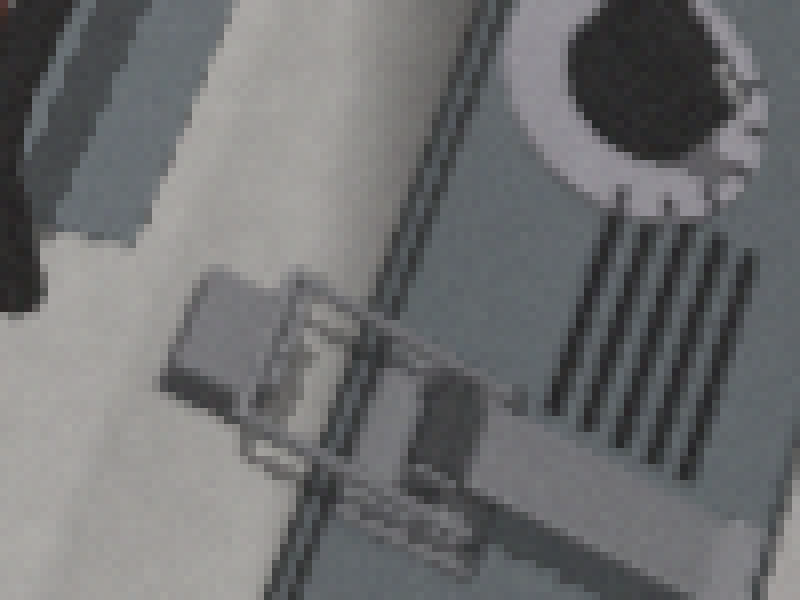

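View pics/c9.png

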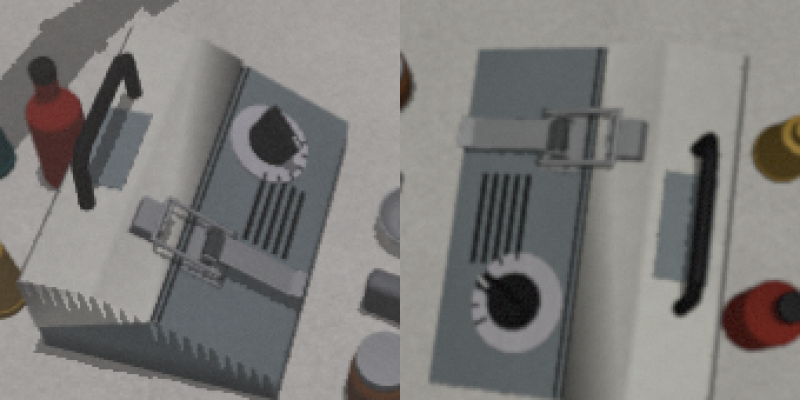

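```bash
python3 -c "
from bench import r
print(r.hand_in())"
```

```text
the job is handed in; nothing more can be done
None
```

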